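# Strip the shoemaker's thread stand and kit up for the shoe on the mat

## Task

Turn the lock knob of the reel stand clockwise until it clicks over to released, slide every thread reel up off its spindle and put all the reels, including any standing loose on the bench, down in the trays: those of the same colour as the shoe on the green cutting mat go in the yellow kit tray, all others in the blue stock tray. Each reel must rest on the tray's floor, standing or lying, not on the rim or on another reel. Once the stand is empty turn the knob back until it clicks home to locked, and leave the shoes and everything else on the bench where they are.

Things in the scene. Friction and masses are not known exactly. Their poses are not given: they have to be found in the camera images.
- white1: White thread reel: a drum wound with white thread between end discs of the same colour with a black hub, 50 mm diameter, 70 mm long, with a 16 mm through hole along its axis. Origin at its centre, z along the hole axis. Starts upright on one of the four spindles of the stand (underside 12 mm above the table). May be absent (None).
- white2: White thread reel: a drum wound with white thread between end discs of the same colour with a black hub, 50 mm diameter, 70 mm long, with a 16 mm through hole along its axis. Origin at its centre, z along the hole axis. Starts upright on one of the four spindles of the stand (underside 12 mm above the table). May be absent (None).
- white3: White thread reel: a drum wound with white thread between end discs of the same colour with a black hub, 50 mm diameter, 70 mm long, with a 16 mm through hole along its axis. Origin at its centre, z along the hole axis. Starts standing upright, loose on the bench between the trays. May be absent (None).
- tan1: Tan thread reel: a drum wound with tan-brown thread between end discs of the same colour with a black hub, 50 mm diameter, 70 mm long, with a 16 mm through hole along its axis. Origin at its centre, z along the hole axis. Starts upright on one of the four spindles of the stand (underside 12 mm above the table). May be absent (None).
- tan2: Tan thread reel: a drum wound with tan-brown thread between end discs of the same colour with a black hub, 50 mm diameter, 70 mm long, with a 16 mm through hole along its axis. Origin at its centre, z along the hole axis. Starts upright on one of the four spindles of the stand (underside 12 mm above the table). May be absent (None).
- tan3: Tan thread reel: a drum wound with tan-brown thread between end discs of the same colour with a black hub, 50 mm diameter, 70 mm long, with a 16 mm through hole along its axis. Origin at its centre, z along the hole axis. Starts standing upright, loose on the bench between the trays. May be absent (None).
- stand: Fixed reel stand: aluminium plate 100 (x) by 410 (y) by 12 mm; origin under its centre on the table. Four upright 12 mm steel spindles, tops 94 mm above the table, at stand x = 0, y = 155, 75, -5, -85 mm. While locked a red catch sticks out of each, just above the reel, so no reel can be lifted. Blue housing 80 x 70 mm, top 62 mm up, at y = -165 mm, carries the knob
- knob (a joint): Black detented lock knob on the blue housing, vertical axis, in rad: 0 = locked (white pointer towards the stand's -x side), grows clockwise seen from above, 1.3 = released (stop). An over-centre detent has its dead point half way, at 0.65 (about 0.13 N m to start it); past it the knob snaps to the far stop, before it the knob springs back
- knob_grip (a point): Point on the knob's axis, 97 mm above the table, in the middle of its grip bar: the bar is 58 mm long, 14 mm thick and 32 mm tall (top at 106 mm); at joint 0 it lies along the stand's x axis. This point's x axis lies along the bar and turns with it
- kit_tray: Fixed yellow open tray, 130 mm (x) by 250 mm (y), 35 mm high, walls and floor 5 mm thick; origin under its centre on the table
- stock_tray: Fixed blue open tray of the same shape and size; origin under its centre on the table
- cutting_mat: Fixed green cutting mat, 340 x 200 x 3 mm, at one side of the bench, with one shoe standing on it; origin under its centre
- cork_board: Fixed brown cork board, same size as the mat, at the other side of the bench, with the other shoe on it; origin under its centre
- white_shoe: White shoe, 270 x 92 x 100 mm, standing on the cutting mat or on the cork board; origin under its middle, toe along +x. Leave alone
- tan_shoe: Tan-brown shoe of the same size, on the other of mat and board; origin under its middle, toe along +x. Leave alone
- glue_bottle: Amber bottle standing beside the stand's +y end, 60 mm diameter, 140 mm tall; origin under it. Leave alone
- polish_can: Bare metal can beside the stand's -y end, 70 mm diameter, 90 mm tall; origin under it. Leave alone
- hammer: Hammer, 250 mm, lying behind the stand. Leave alone
- brush: Brush lying behind the stand. Leave alone
- cream_jar: White jar with black cap, 60 mm diameter, 60 mm tall, near the glue bottle; origin under it. Leave alone
Things that resemble listed ones, but are neither listed nor needed, are in the scene too. Leave any turquoise look-alike of the tan1 alone.

How it is judged (in metres and radians):
On the way, in this order (a step that is already met when the one before it is completed fails the run):
1. the knob has clicked over to released (value of joint knob above 1.15 rad), for 0.2 s.
2. every reel that was on the stand is off it, on the robot's side (x of each of white1, tan1, white2, tan2 in the frame of stand below -0.075 m), for 0.1 s.
3. the knob has clicked back to locked with the stand empty (value of joint knob below 0.15 rad), for 0.2 s.
At the end, for the whole second after the job is handed in: Every reel present rests on the floor of its tray (centre inside the walls and 15 to 60 mm above the table, at rest): reels of the colour of the shoe on the green mat in the yellow kit tray, the others in the blue stock tray; the knob is back at locked (below 0.15 rad) (((horizontal distance between white_shoe and cutting_mat below 0.12 m and (x of white1 in the frame of kit_tray between -0.058 and 0.058 m and y of white1 in the frame of kit_tray between -0.118 and 0.118 m and z of white1 in the frame of kit_tray between 0.015 and 0.06 m) and (x of white2 in the frame of kit_tray between -0.058 and 0.058 m and y of white2 in the frame of kit_tray between -0.118 and 0.118 m and z of white2 in the frame of kit_tray between 0.015 and 0.06 m) and (x of white3 in the frame of kit_tray between -0.058 and 0.058 m and y of white3 in the frame of kit_tray between -0.118 and 0.118 m and z of white3 in the frame of kit_tray between 0.015 and 0.06 m) and (x of tan1 in the frame of stock_tray between -0.058 and 0.058 m and y of tan1 in the frame of stock_tray between -0.118 and 0.118 m and z of tan1 in the frame of stock_tray between 0.015 and 0.06 m) and (x of tan2 in the frame of stock_tray between -0.058 and 0.058 m and y of tan2 in the frame of stock_tray between -0.118 and 0.118 m and z of tan2 in the frame of stock_tray between 0.015 and 0.06 m) and (x of tan3 in the frame of stock_tray between -0.058 and 0.058 m and y of tan3 in the frame of stock_tray between -0.118 and 0.118 m and z of tan3 in the frame of stock_tray between 0.015 and 0.06 m)) or (horizontal distance between tan_shoe and cutting_mat below 0.12 m and (x of tan1 in the frame of kit_tray between -0.058 and 0.058 m and y of tan1 in the frame of kit_tray between -0.118 and 0.118 m and z of tan1 in the frame of kit_tray between 0.015 and 0.06 m) and (x of tan2 in the frame of kit_tray between -0.058 and 0.058 m and y of tan2 in the frame of kit_tray between -0.118 and 0.118 m and z of tan2 in the frame of kit_tray between 0.015 and 0.06 m) and (x of tan3 in the frame of kit_tray between -0.058 and 0.058 m and y of tan3 in the frame of kit_tray between -0.118 and 0.118 m and z of tan3 in the frame of kit_tray between 0.015 and 0.06 m) and (x of white1 in the frame of stock_tray between -0.058 and 0.058 m and y of white1 in the frame of stock_tray between -0.118 and 0.118 m and z of white1 in the frame of stock_tray between 0.015 and 0.06 m) and (x of white2 in the frame of stock_tray between -0.058 and 0.058 m and y of white2 in the frame of stock_tray between -0.118 and 0.118 m and z of white2 in the frame of stock_tray between 0.015 and 0.06 m) and (x of white3 in the frame of stock_tray between -0.058 and 0.058 m and y of white3 in the frame of stock_tray between -0.118 and 0.118 m and z of white3 in the frame of stock_tray between 0.015 and 0.06 m))) and value of joint knob below 0.15 rad and linear speed of each of white1, white2, white3, tan1, tan2, tan3 below 0.03 m/s); the robot touches nothing.
It fails at once if a shoe, the bottle, the can, the jar, the hammer or the brush is moved by more than 30 mm (distance of any of white_shoe, tan_shoe, glue_bottle, polish_can, hammer, brush, cream_jar from where it was at the start of the episode above 0.03 m).
Of white1, white2, white3, tan1, tan2, tan3 only 4 to 6 are there at a start; the rules pass over those that are not, and their reading is None.
At some moment in a run one of white3, tan3 may be knocked a few centimetres aside while the robot is not near it.
Once in a run the grip may slacken for a moment while it holds something.
It also fails if it takes over 210 s, if anything falls off the work surface, if the arm or the gripper's body presses on something with over 40 N, if the wrist force passes 120 N, or if a joint passes its speed limit or range.

## Robot

A 6-joint arm with a two-finger parallel gripper is mounted at the origin on the work surface. World frame = base frame: x ahead of the robot, y to its left, z up, the work surface at z = 0. Lengths are in mm, angles in rad, forces in N, time in s.
With the tool pointing down it reaches from about 275 to 825 mm from the base axis. Payload 4.9 kg.
Tool frame: the origin (TCP) lies midway between the tips of the shut fingers; the grasp point (between the pads) lies 19 mm behind it; z points along the fingers, y is the direction in which the jaws open and shut (so a half turn about z gives the same grasp; the last joint's range is limited). The gripper opens to 85 mm and grips with 20 to 120 N. Pads are 22 mm wide; open, the fingers measure 114 mm over their backs; the gripper's body (76 mm by 85 mm) begins 54 mm behind the grasp point. The pads swing forward as they close: fully open they stand 13 mm farther back than shut.
Start: joints at [1.157, 0.326, -0.193, 1.052, 0, 1.437], TCP at [151.884, 528.63, 231.281] pointing down, gripper open.
Joint ranges: [-2.65, 2.65], [-0.97, 1.79], [-1.3, 1.35], [-1.93, 2.1], [-1.47, 1.37], [-3.14, 3.14]. Speed limits (rad/s): [2.57, 2.57, 3.14, 3.14, 3.14, 3.14].

## Interface

Orientations are given as a unit quaternion [w, x, y, z].
In Python, from station import state, read_camera, camera_info, close_job gives the robot as it stands.
- The arm moves only by the shell command python3 -m jog 'ROWS' [FORCE]. ROWS is text: rows parted by semicolons, each of 7 numbers parted by spaces: the shift along the tool's x, y, z each as a share of 0.1 m, from -1 to 1, then the turn, a rotation vector about the tool's x, y, z each as a share of 90 degrees, from -1 to 1, then the opening, from 0 (shut) to 1 (fully open). A call has 1 to 8 rows; each row shifts and turns the commanded pose from where the row before left it, along the tool's axes as they then stand; what a row does not reach is not made up. A row lasts 1/8 s, in which the tool goes at most 62.5 mm and 10.7 degrees, less where a joint would pass 70% of its speed; a pose out of reach is approached as far as the arm can. A call with a number of a shift or a turn outside -1 to 1 is refused whole. A call with a gripper value outside its range is refused whole. The fingers move at their own pace and stop on an object; FORCE is the grip in N (left out, the last holds). Time passes only in rows, so rows that do not move let the fingers close. It gives the time, the measured TCP pose, the force and the opening at its end, in the units of the state.
- state(): the state, without advancing time (a new reading comes with each control period).
- read_camera(name): name is "scene" or "top"; returns the picture (420x560x3 uint8, blue, green, red); there is no depth.
- camera_info(name): a dict with "fx", "fy", "cx", "cy" (pixels), "world_from_camera" (4x4, takes a point from camera to world coordinates). Camera axes: x right, y up, looking along -z (the intrinsics and any distortion apply to the point x, -y, -z); pixel columns grow to the right and rows downward; lengths in mm; the calibration is good to about 2 mm. A picture is of the moment at which its call begins. camera_info takes no time and is no camera call.
- close_job(): hands the job in, once; it reports no verdict.
The state is a dict: "time": time; "joint_pos": joint angles; "joint_vel": joint speeds; "joint_torque": joint torques, N m; "eef_pos": TCP position; "ee_rot": TCP orientation; "wrist_force": force on the tool from outside, world axes, zero at the start; "wrist_torque": the same for the moment, N m; "width": finger opening in mm.
Only numpy, scipy, OpenCV 4.12 (cv2) and the standard library are available. Lean on these libraries where they do the work, as an engineer would, in place of code of your own. Each camera call takes 0.05 s, during which the arm holds its last target.

## Working session

There is one attempt and no reset: what is moved stays moved. The work goes in short steps, Python scripts to look and compute and a shell command to move; the robot and the scene stay as the last step left them, time stands still between calls to the robot, and variables do not carry over. Pictures are saved under pics/ and viewed, and the job is handed in when it is done.

```bash
ls; mkdir -p pics
python3 - <<'E'
from station import *
import cv2,numpy as np
print(state())
for n in("scene","top"):
    i=camera_info(n);print(n,{k:(np.round(v,3).tolist() if k!='x' else v) for k,v in i.items()})
    cv2.imwrite(f"pics/{n}0.png",read_camera(n))
E
```

```text
pics
{'time': 0.0, 'joint_pos': array([ 1.15677139e+00,  3.26919912e-01, -1.93567536e-01,  1.05198663e+00,
       -2.11476169e-05,  1.43659842e+00]), 'joint_vel': array([-0.00253233,  0.00017063, -0.00027202,  0.00031413,  0.00041766,
       -0.0009746 ]), 'joint_torque': array([ 1.91101477e-03, -4.43398154e+01,  2.62443316e+01,  1.54546264e-02,
        1.80916122e-04,  1.56827234e-06]), 'eef_pos': array([151.66848547, 528.08549939, 230.52108014]), 'ee_rot': array([-2.16897174e-04,  1.39457419e-01,  9.90227713e-01, -8.10417951e-04]), 'wrist_force': array([-0.53365912, -0.34851462,  0.8456378 ]), 'wrist_torque': array([ 0.00282608, -0.03730509, -0.00081845]), 'width': 85.29022077855107}
scene {'fx': 484.898, 'fy': 484.898, 'cx': 282.797, 'cy': 209.876, 'world_from_camera': [[0.748, -0.506, 0.429, 1209.19], [0.664, 0.562, -0.494, -703.319], [0.009, 0.654, 0.756, 1161.736], [0.0, 0.0, 0.0, 1.0]]}
top {'fx': 447.59, 'fy': 447.59, 'cx': 280.15, 'cy': 216.325, 'world_from_camera': [[0.009, 0.999, -0.037, 529.675], [-1.0, 0.008, -0.026, -9.031], [-0.026, 0.038, 0.999, 1444.889], [0.0, 0.0, 0.0, 1.0]]}
```

View pics/top0.png

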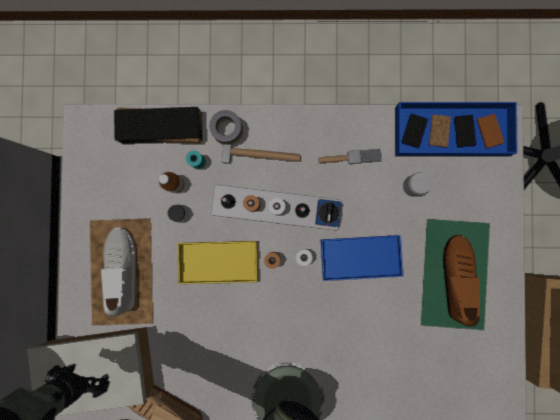

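View pics/scene0.png

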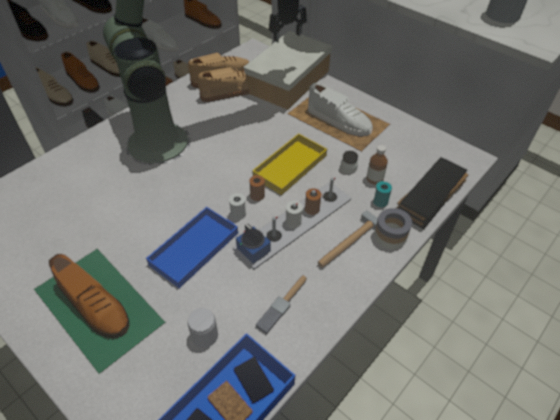

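Run:
```python
import cv2,numpy as np
a=cv2.imread("pics/top0.png")[175:285,170:410];cv2.imwrite("pics/c1.png",cv2.resize(a,None,fx=3.3,fy=3.3,interpolation=3))
a=cv2.imread("pics/scene0.png")[140:290,140:400];cv2.imwrite("pics/c2.png",cv2.resize(a,None,fx=3,fy=3,interpolation=3))
```

```text
(no output)
```

View pics/c1.png

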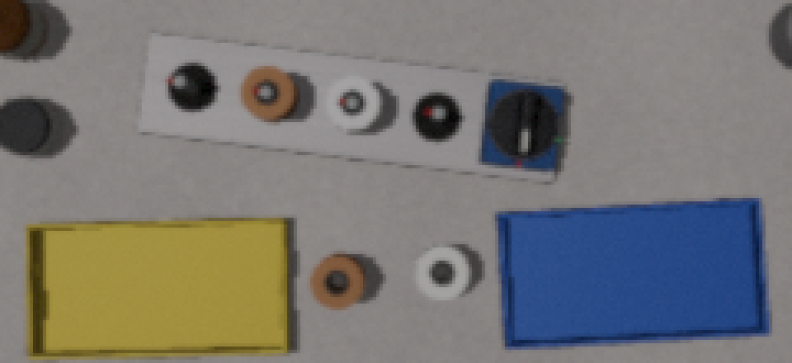

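View pics/c2.png

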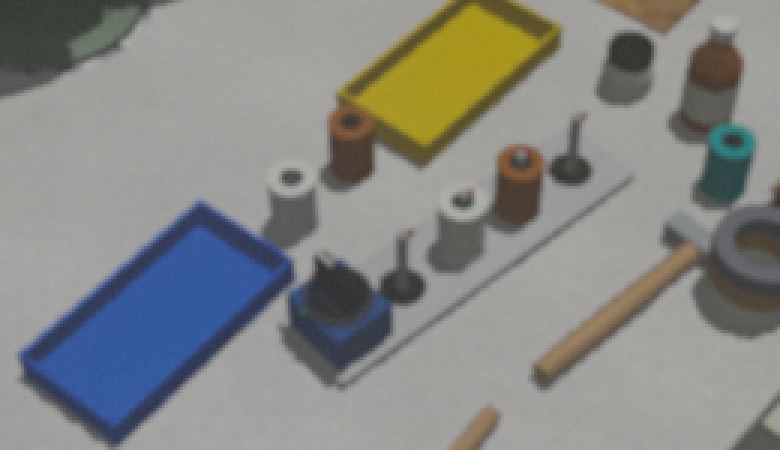

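The crop shows that the tan shoe is on the green mat at (462,280), so tan goes to yellow and white to blue. The reels are tan on a spindle at (251,203), white on a spindle at (278,206), tan loose at (273,260) and white loose at (304,257). Things that could be mistaken for them are the turquoise look-alike (195,159), the jar (177,213), the bare seat discs (228,201) and (302,210), and the grey can (419,184). The outer two spindles are empty.

```bash
cat > h.py <<'E'
from station import *
import cv2,numpy as np
def ray(n,u,v):
    i=camera_info(n);T=np.array(i["world_from_camera"])
    d=T[:3,:3]@np.array([(u-i["cx"])/i["fx"],-(v-i["cy"])/i["fy"],-1]);return T[:3,3],d
def onz(n,u,v,z):
    o,d=ray(n,u,v);return o+d*(z-o[2])/d[2]
def proj(n,p):
    i=camera_info(n);T=np.array(i["world_from_camera"]);c=T[:3,:3].T@(np.array(p)-T[:3,3])
    return np.array([i["cx"]+i["fx"]*c[0]/-c[2],i["cy"]+i["fy"]*-c[1]/-c[2]])
def blobs(img,lo,hi,roi,amin=30):
    x0,y0,x1,y1=roi
    m=cv2.inRange(cv2.cvtColor(img,cv2.COLOR_BGR2HSV),np.array(lo),np.array(hi))
    k=np.zeros_like(m);k[y0:y1,x0:x1]=m[y0:y1,x0:x1]
    c,_=cv2.findContours(k,cv2.RETR_EXTERNAL,cv2.CHAIN_APPROX_NONE)
    return [q for q in c if cv2.contourArea(q)>amin]
def ee():
    from scipy.spatial.transform import Rotation as R
    s=state();w,x,y,z=s["ee_rot"];return s["eef_pos"],R.from_quat([x,y,z,w])
E
python3 - <<'E'
from h import *
a=cv2.imread("pics/top0.png");f=lambda u,v,z:np.round(onz("top",u,v,z)[:2],1)
for nm,lo,hi,roi in(("yel",(20,120,80),(35,255,255),(160,220,270,300)),("blue",(100,120,50),(125,255,255),(310,225,410,290)),("hous",(100,100,30),(125,255,255),(310,190,350,232))):
    for c in blobs(a,lo,hi,roi):
        r=cv2.minAreaRect(c);z=62 if nm=="hous" else 35
        print(nm,np.round(r[0],1),f(*r[0],z),[f(*p,z).tolist() for p in cv2.boxPoints(r)])
print("red",[ (np.round(cv2.minAreaRect(c)[0],1)) for c in blobs(a,(0,150,90),(6,255,255),(215,190,340,215),0)])
g=cv2.cvtColor(a,cv2.COLOR_BGR2HSV)
for nm,lo,hi,roi in(("tan",(5,90,60),(18,255,255),(240,190,290,275)),("whi",(0,0,175),(180,40,255),(262,190,320,275))):
    for c in blobs(a,lo,hi,roi,15):
        (u,v),r=cv2.minEnclosingCircle(c);e=cv2.fitEllipse(c)
        z=82 if v<230 else 70
        print(nm,round(u,1),round(v,1),round(r,1),np.round(e[0],1),np.round(e[1],1),z,f(u,v,z),"ell",f(*e[0],z))
# stand corners from crop /3.3 + (170,175)
for x,y in((150,34),(567,84),(555,183),(140,130)): print("corner",f(170+x/3.3,175+y/3.3,12))
for x,y in((181,83),(265,92),(353,102),(438,114)): print("spindle top",f(170+x/3.3,175+y/3.3,94))
for x,y in((526,124),): print("knob",f(170+x/3.3,175+y/3.3,90))
E
```

```text
yel [217.2 262. ] [437.  224.9] [[496.7, 352.4], [505.3, 102.9], [377.8, 98.3], [368.7, 346.9]]
blue [361.4 257.5] [ 455.9 -227.5] [[511.5, -99.3], [527.7, -347.9], [400.7, -354.8], [384.0, -107.1]]
hous [318.7 221. ] [568.1 -92.1] [[575.9, -71.2], [589.8, -86.8], [560.3, -112.9], [546.5, -97.3]]
hous [329.  204.3] [ 619.9 -123.3] [[608.3, -88.7], [634.3, -89.8], [631.5, -157.9], [605.5, -156.8]]
red []
tan 272.0 259.6 8.3 [272.1 259.8] [14.8 16. ] 70 [448.3  50.7] ell [447.9  50.3]
tan 251.1 203.0 8.2 [251.2 202.9] [14.5 16. ] 82 [620.9 115.8] ell [621.3 115.4]
corner [681.9 238. ]
corner [ 635.8 -168.4]
corner [ 539.8 -157.2]
corner [587.9 246.4]
spindle top [628.1 194.6]
spindle top [620.4 117.1]
spindle top [611.8  36.2]
spindle top [601.4 -41.7]
knob [ 593.  -122.4]
```

```bash
cat >> h.py <<'E'
def go(x,y,z,ang=None):
    "tool shift (shares) to target, and z-turn share; shift is given in tool axes AFTER the turn (turn first)"
    from scipy.spatial.transform import Rotation as R
    p,r=ee();M=r.as_matrix();a=np.degrees(np.arctan2(M[0,1],M[1,1]))
    t=0 if ang is None else ang-a
    t=(t+90)%180-90 if ang is not None else 0
    r2=r*R.from_euler('z',t,degrees=True)
    d=r2.inv().apply(np.array([x,y,z])-p)/100
    print("pos",np.round(p,1),"ang %.1f"%a,"tilt",np.round(M[:2,2],3),"| turn share %.3f"%(t/90),"shift",np.round(d,3),"W %.1f"%state()["width"],"t %.1f"%state()["time"],"F",np.round(state()["wrist_force"],1))
E
python3 -c "
from h import *
go(593,-123,180,6.45)"; python3 -m jog '0 0 0 0 0 0 1'
```

```text
pos [151.7 528.1 230.6] ang 16.0 tilt [-0.001 -0.001] | turn share -0.106 shift [-5.117 -5.973  0.512] W 85.7 t 0.1 F [ 0.4  0.1 -0.1]
time: 0.22
eef_pos: [151.8, 528.3, 230.8]
ee_rot: [-0.0, 0.139, 0.99, -0.0]
wrist_force: [0.5, 0.3, -0.1]
width: 85.5
```

```bash
python3 -m jog '0 0 0 0 0 -0.106 0.6; -0.32 -0.373 0 0 0 0 0.6; -0.32 -0.373 0 0 0 0 0.6; -0.32 -0.373 0 0 0 0 0.6; -0.32 -0.373 0 0 0 0 0.6; -0.32 -0.373 0 0 0 0 0.6; -0.32 -0.373 0 0 0 0 0.6; -0.32 -0.373 0 0 0 0 0.6'
python3 -m jog '-0.32 -0.373 0 0 0 0 0.6; -0.32 -0.373 0 0 0 0 0.6; -0.32 -0.373 0 0 0 0 0.6; -0.32 -0.373 0 0 0 0 0.6; -0.32 -0.373 0 0 0 0 0.6; -0.32 -0.373 0 0 0 0 0.6; -0.32 -0.373 0 0 0 0 0.6; 0 0 0 0 0 0 0.6'
python3 -c "
from h import *
go(593,-123,180,6.45)"
```

```text
time: 1.23
eef_pos: [345.6, 242.5, 231.4]
ee_rot: [0.0, 0.057, 0.998, 0.0]
wrist_force: [1.2, 0.7, -0.2]
width: 51.1
time: 2.22
eef_pos: [539.5, -43.6, 230.8]
ee_rot: [0.0, 0.059, 0.998, -0.0]
wrist_force: [-1.0, 0.2, -0.8]
width: 51.4
pos [539.5 -43.6 230.8] ang 6.7 tilt [ 0.001 -0.001] | turn share -0.003 shift [-0.62  -0.728  0.509] W 51.4 t 2.2 F [-1.   0.2 -0.8]
```

```bash
python3 -m jog '-0.31 -0.364 0.25 0 0 0 0.5; -0.31 -0.364 0.25 0 0 0 0.5; 0 0 0 0 0 0 0.5;0 0 0 0 0 0 0.5'
python3 - <<'E'
from h import *
go(593,-123,80,6.45)
for n in("top","scene"):
    a=read_camera(n);u,v=proj(n,(593,-123,97)).astype(int)
    c=a[max(0,v-60):v+60,max(0,u-60):u+60];cv2.imwrite(f"pics/k_{n}.png",cv2.resize(c,None,fx=4,fy=4,interpolation=3))
    print(u,v)
E
```

```text
time: 2.72
eef_pos: [590.5, -119.1, 181.2]
ee_rot: [-0.001, 0.056, 0.998, 0.0]
wrist_force: [0.7, 0.1, 0.5]
width: 42.8
pos [ 590.5 -119.1  181.2] ang 6.5 tilt [-0.001  0.001] | turn share -0.000 shift [-0.031 -0.037  1.012] W 42.8 t 2.7 F [0.7 0.1 0.5]
329 212
252 230
```

View pics/k_scene.png

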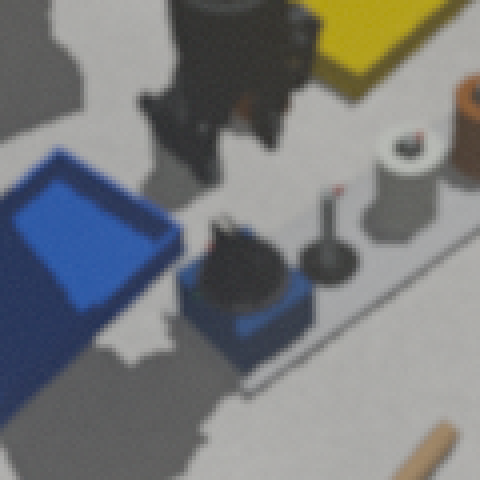

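```bash
python3 -m jog '-0.03 -0.035 0.25 0 0 0 0.5; 0 0 0.25 0 0 0 0.5; 0 0 0.25 0 0 0 0.5; 0 0 0.15 0 0 0 0.5;0 0 0.1 0 0 0 0.5;0 0 0 0 0 0 0.5'
python3 -c "
from h import *
go(593,-123,80,6.45)"
```

```text
time: 3.58
eef_pos: [593.8, -123.7, 81.3]
ee_rot: [-0.0, 0.056, 0.998, 0.0]
wrist_force: [0.1, 0.3, 0.1]
width: 43.1
pos [ 593.8 -123.7   81.3] ang 6.5 tilt [-0.  0.] | turn share -0.000 shift [0.009 0.006 0.013] W 43.1 t 3.6 F [0.1 0.3 0.1]
```

```bash
python3 -m jog '0 0 0 0 0 0 0;0 0 0 0 0 0 0;0 0 0 0 0 0 0;0 0 0 0 0 0 0;0 0 0 0 0 0 0;0 0 0 0 0 0 0' 40
python3 -c "
from h import *
go(593,-123,80,6.45)"
```

```text
time: 4.32
eef_pos: [594.9, -122.2, 82.4]
ee_rot: [0.001, 0.056, 0.998, 0.002]
wrist_force: [0.2, 6.0, 3.3]
width: 13.3
pos [ 594.9 -122.2   82.4] ang 6.4 tilt [0.002 0.004] | turn share 0.000 shift [ 0.018 -0.01   0.024] W 13.3 t 4.3 F [0.2 6.  3.3]
```

```bash
python3 -m jog '0 0.01 0 0 0 0.1 0;0 0 0 0 0 0.1 0;0 0 0 0 0 0.1 0;0 0 0 0 0 0.1 0' 
python3 -m jog '0 0 0 0 0 0.1 0;0 0 0 0 0 0.1 0;0 0 0 0 0 0.1 0;0 0 0 0 0 0.1 0;0 0 0 0 0 0.04 0;0 0 0 0 0 0 0;0 0 0 0 0 0 0' 
python3 -c "
from h import *
go(593,-123,80,81)"
```

```text
time: 4.82
eef_pos: [594.3, -123.3, 82.4]
ee_rot: [0.001, 0.365, 0.931, -0.0]
wrist_force: [-2.7, 0.3, 4.0]
width: 13.5
time: 5.7
eef_pos: [593.1, -123.9, 82.4]
ee_rot: [0.0, 0.656, 0.755, -0.001]
wrist_force: [-4.9, -2.0, 6.8]
width: 13.3
pos [ 593.1 -123.9   82.4] ang 82.0 tilt [-0.002 -0.002] | turn share -0.011 shift [0.009 0.001 0.024] W 13.3 t 5.7 F [-4.9 -2.   6.8]
```

```bash
python3 -m jog '0 0 0 0 0 0 0.5;0 0 0 0 0 0 0.5;0 0 0 0 0 0 0.5;0 0 -0.2 0 0 0 0.5;0 0 -0.3 0 0 0 0.6;0 0 -0.3 0 0 0 0.7;0 0 -0.2 0 0 0.09 0.8;0 -0.5 -0.2 0 0 0 0.8' 
python3 -m jog '0 -0.5 -0.2 0 0 0 0.8;0 -0.5 0 0 0 0 0.8;0 0 0 0 0 0 0.8'
python3 - <<'E'
from h import *
go(611,36,180,90)
for n in("top","scene"):
    a=read_camera(n);u,v=proj(n,(600,-50,97)).astype(int)
    c=a[max(0,v-60):v+60,max(0,u-80):u+80];cv2.imwrite(f"pics/l_{n}.png",cv2.resize(c,None,fx=4,fy=4,interpolation=3))
E
```

```text
time: 6.7
eef_pos: [546.2, -123.3, 201.7]
ee_rot: [0.001, 0.708, 0.706, 0.001]
wrist_force: [-0.9, -0.9, -0.1]
width: 68.3
time: 7.08
eef_pos: [440.7, -121.7, 221.3]
ee_rot: [-0.001, 0.709, 0.705, -0.0]
wrist_force: [0.9, -0.4, 0.2]
width: 68.3
pos [ 440.7 -121.7  221.3] ang 90.3 tilt [-0.002  0.001] | turn share -0.003 shift [1.577 1.704 0.411] W 68.3 t 7.1 F [ 0.9 -0.4  0.2]
```

View pics/l_scene.png

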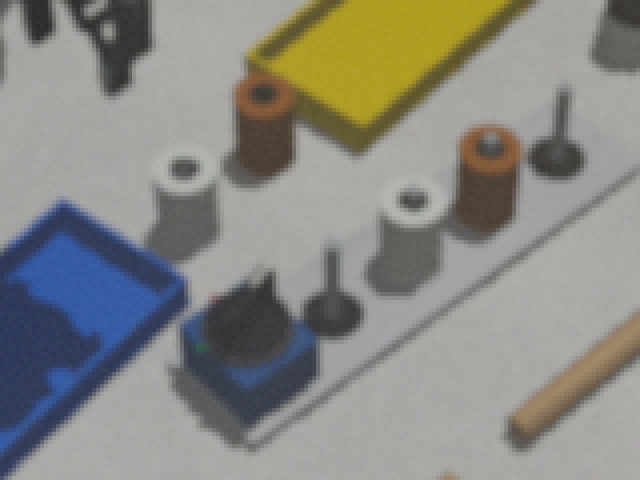

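View pics/l_top.png

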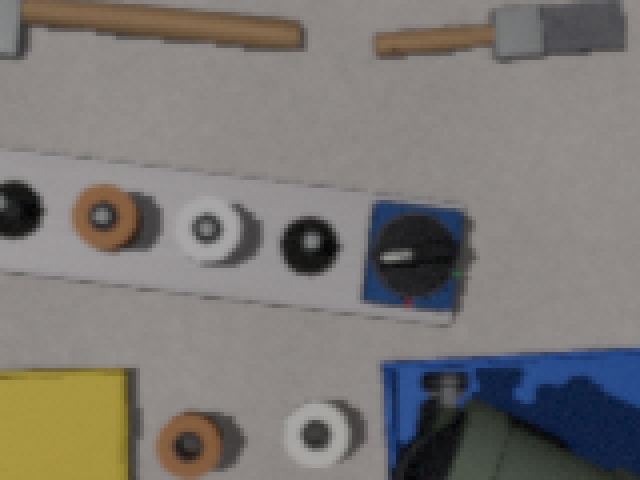

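The knob is released: the pointer now faces +y at crop (397,257) and no red catches show. Next is the white reel on spindle 3.

```bash
python3 -m jog '0.32 0.34 0 0 0 0 0.85;0.32 0.34 0 0 0 0 0.85;0.32 0.34 0 0 0 0 0.85;0.32 0.34 0.2 0 0 0 0.85;0.297 0.344 0.2 0 0 0 0.85;0 0 0 0 0 0 0.85;0 0 0 0 0 0 0.85'
python3 - <<'E'
from h import *
go(611,36,43,90)
E
```

```text
time: 8.05
eef_pos: [615.3, 34.8, 180.6]
ee_rot: [-0.0, 0.708, 0.706, -0.0]
wrist_force: [-0.5, 0.1, -0.1]
width: 72.7
pos [615.3  34.8 180.6] ang 90.2 tilt [-0.001 -0.   ] | turn share -0.002 shift [ 0.012 -0.042  1.376] W 72.7 t 8.1 F [-0.5  0.1 -0.1]
```

```bash
python3 -m jog '0.012 -0.042 0.2 0 0 0 0.85;0 0 0.3 0 0 0 0.85;0 0 0.3 0 0 0 0.85;0 0 0.3 0 0 0 0.85;0 0 0.18 0 0 0 0.85;0 0 0.1 0 0 0 0.85;0 0 0 0 0 0 0.85'
python3 - <<'E'
from h import *
go(611,36,43,90)
E
python3 -m jog '0 0 0 0 0 0 0.4;0 0 0 0 0 0 0.4;0 0 0 0 0 0 0.4;0 0 0 0 0 0 0.4;0 0 0 0 0 0 0.4' 50
python3 - <<'E'
from h import *
go(611,36,43,90)
E
```

```text
time: 8.93
eef_pos: [610.8, 35.6, 43.4]
ee_rot: [-0.0, 0.708, 0.706, -0.0]
wrist_force: [-0.3, -0.7, 0.6]
width: 72.3
pos [610.8  35.6  43.4] ang 90.2 tilt [-0.  0.] | turn share -0.002 shift [0.004 0.002 0.004] W 72.3 t 8.9 F [-0.3 -0.7  0.6]
time: 9.55
eef_pos: [612.0, 35.7, 44.7]
ee_rot: [0.001, 0.708, 0.706, 0.001]
wrist_force: [0.2, 1.4, 5.2]
width: 49.8
pos [612.   35.7  44.7] ang 90.2 tilt [ 0.003 -0.   ] | turn share -0.002 shift [ 0.003 -0.01   0.017] W 49.8 t 9.6 F [0.2 1.4 5.2]
```

```bash
python3 -m jog '0 0 0 0 0 0 0;0 0 -0.1 0 0 0 0;0 0 -0.2 0 0 0 0;0 0 -0.2 0 0 0 0;0 0 -0.2 0 0 0 0;0 0 -0.2 0 0 0 0;0 0 -0.2 0 0 0 0;0 0 -0.2 0 0 0 0' 60
python3 - <<'E'
from h import *
go(450,-175,175,90)
cv2.imwrite("pics/m.png",cv2.resize(read_camera("scene")[100:300,150:420],None,fx=2.5,fy=2.5,interpolation=3))
E
```

```text
time: 10.55
eef_pos: [610.4, 35.9, 174.2]
ee_rot: [-0.0, 0.708, 0.706, -0.0]
wrist_force: [0.7, 0.8, -1.4]
width: 49.8
pos [610.4  35.9 174.2] ang 90.2 tilt [-0.  0.] | turn share -0.002 shift [-2.109 -1.604 -0.007] W 49.8 t 10.6 F [ 0.7  0.8 -1.4]
```

View pics/m.png

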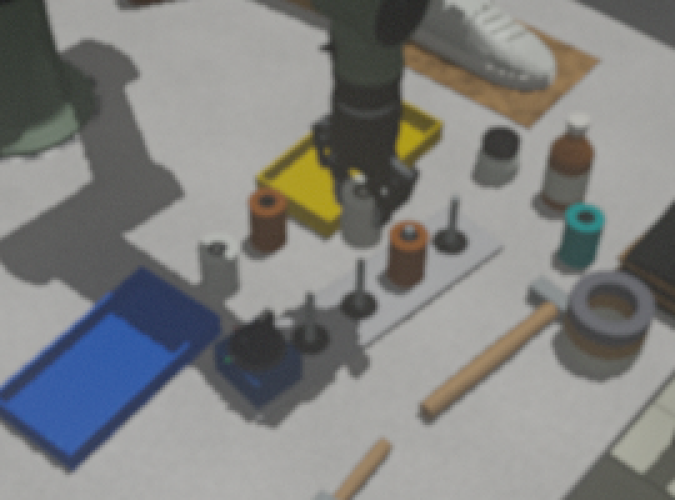

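```bash
python3 -m jog '-0.36 -0.166 0 0 0 0 0;-0.36 -0.166 0 0 0 0 0;-0.36 -0.166 0 0 0 0 0;-0.36 -0.166 0 0 0 0 0;-0.36 -0.166 0 0 0 0 0;-0.36 -0.166 0 0 0 0 0;-0.36 -0.166 0 0 0 0 0;-0.36 -0.166 0 0 0 0 0'
python3 -m jog '-0.36 -0.166 0 0 0 0 0;0 0 0 0 0 0 0;0 0 0 0 0 0 0'
python3 - <<'E'
from h import *
go(460,-287,39,90)
E
```

```text
time: 11.6
eef_pos: [476.1, -252.7, 173.1]
ee_rot: [-0.0, 0.708, 0.706, -0.0]
wrist_force: [0.6, -1.0, -1.2]
width: 49.9
time: 11.98
eef_pos: [460.1, -287.2, 173.1]
ee_rot: [-0.0, 0.708, 0.706, 0.0]
wrist_force: [0.3, 0.1, -1.1]
width: 49.8
pos [ 460.1 -287.2  173.1] ang 90.2 tilt [-0.     0.001] | turn share -0.002 shift [ 1.000e-03 -1.000e-03  1.341e+00] W 49.8 t 12.0 F [ 0.3  0.1 -1.1]
```

```bash
python3 -m jog '0 0 0.3 0 0 0 0;0 0 0.3 0 0 0 0;0 0 0.3 0 0 0 0;0 0 0.25 0 0 0 0;0 0 0.12 0 0 0 0;0 0 0.07 0 0 0 0;0 0 0 0 0 0 0;0 0 0 0 0 0 0'
python3 -m jog '0 0 0 0 0 0 0.75;0 0 0 0 0 0 0.75;0 0 0 0 0 0 0.75;0 0 0 0 0 0 0.75;0 0 -0.2 0 0 0 0.75;0 0 -0.3 0 0 0 0.8;0 0 -0.4 0 0 0 0.85;0 0 -0.4 0 0 0 0.85'
python3 - <<'E'
from h import *
go(620,115.5,180,90)
E
```

```text
time: 12.98
eef_pos: [460.9, -288.1, 40.1]
ee_rot: [0.001, 0.708, 0.706, 0.0]
wrist_force: [-0.3, -0.6, -0.1]
width: 49.8
time: 13.98
eef_pos: [460.1, -287.5, 170.3]
ee_rot: [-0.0, 0.708, 0.706, -0.0]
wrist_force: [-0.0, 0.1, 0.2]
width: 72.9
pos [ 460.1 -287.5  170.3] ang 90.2 tilt [-0.  0.] | turn share -0.002 shift [ 4.03   1.599 -0.096] W 72.9 t 14.0 F [-0.   0.1  0.2]
```

```bash
python3 -m jog '0.366 0.145 0 0 0 0 0.85;0.366 0.145 0 0 0 0 0.85;0.366 0.145 0 0 0 0 0.85;0.366 0.145 0 0 0 0 0.85;0.366 0.145 0 0 0 0 0.85;0.366 0.145 0 0 0 0 0.85;0.366 0.145 0 0 0 0 0.85;0.366 0.145 0 0 0 0 0.85'
python3 -m jog '0.366 0.145 0 0 0 0 0.85;0.366 0.145 0 0 0 0 0.85;0.366 0.145 0 0 0 0 0.85;0 0 0 0 0 0 0.85'
python3 - <<'E'
from h import *
go(620,115.5,43,90)
a=read_camera("top");cv2.imwrite("pics/n.png",cv2.resize(a[170:290,160:420],None,fx=3,fy=3,interpolation=3))
E
```

```text
time: 14.98
eef_pos: [577.6, 6.0, 169.3]
ee_rot: [0.0, 0.708, 0.706, -0.0]
wrist_force: [-0.8, -0.5, -1.0]
width: 72.4
time: 15.48
eef_pos: [621.6, 116.8, 168.9]
ee_rot: [-0.0, 0.707, 0.707, 0.0]
wrist_force: [-0.6, -0.3, 0.3]
width: 72.3
pos [621.6 116.8 168.9] ang 90.0 tilt [0. 0.] | turn share 0.000 shift [-0.014 -0.016  1.259] W 72.3 t 15.5 F [-0.6 -0.3  0.3]
```

View pics/n.png

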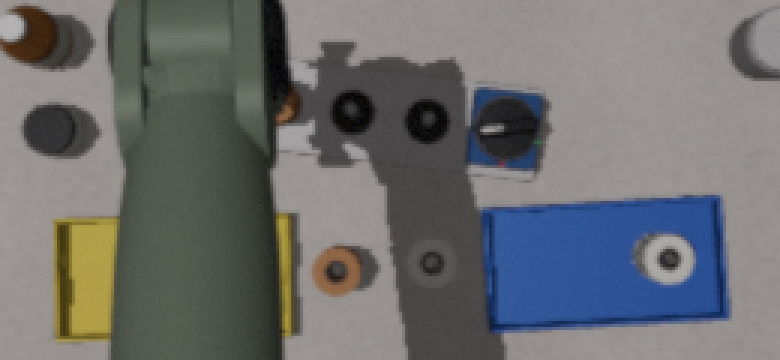

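The white reel stands upright in the blue tray at crop (668,258). Next is the tan reel on spindle 2.

```bash
python3 -m jog '-0.014 -0.016 0.2 0 0 0 0.85;0 0 0.3 0 0 0 0.85;0 0 0.3 0 0 0 0.85;0 0 0.25 0 0 0 0.85;0 0 0.12 0 0 0 0.85;0 0 0.08 0 0 0 0.85;0 0 0 0 0 0 0.85' 
python3 -m jog '0 0 0 0 0 0 0.3;0 0 0 0 0 0 0.3;0 0 0 0 0 0 0.3;0 0 0 0 0 0 0;0 0 0 0 0 0 0' 60
python3 - <<'E'
from h import *
go(620,115.5,43,90)
E
python3 -m jog '0 0 0 0 0 0 0;0 0 -0.1 0 0 0 0;0 0 -0.2 0 0 0 0;0 0 -0.2 0 0 0 0;0 0 -0.2 0 0 0 0;0 0 -0.2 0 0 0 0;0 0 -0.2 0 0 0 0;0 0 -0.2 0 0 0 0' 60
python3 - <<'E'
from h import *
go(435,285,39,90)
cv2.imwrite("pics/o.png",cv2.resize(read_camera("scene")[100:300,150:420],None,fx=2.5,fy=2.5,interpolation=3))
E
```

```text
time: 16.4
eef_pos: [619.6, 112.7, 44.4]
ee_rot: [0.0, 0.708, 0.706, -0.0]
wrist_force: [0.9, -0.2, 0.8]
width: 72.6
time: 17.02
eef_pos: [620.5, 113.1, 45.6]
ee_rot: [0.001, 0.708, 0.706, 0.001]
wrist_force: [-0.1, -1.3, 5.4]
width: 49.4
pos [620.5 113.1  45.6] ang 90.2 tilt [0.002 0.   ] | turn share -0.002 shift [ 0.024 -0.005  0.026] W 49.4 t 17.0 F [-0.1 -1.3  5.4]
time: 18.02
eef_pos: [619.1, 113.0, 175.1]
ee_rot: [-0.0, 0.708, 0.706, -0.0]
wrist_force: [0.5, -0.2, -2.4]
width: 49.9
pos [619.1 113.  175.1] ang 90.2 tilt [-0.001 -0.   ] | turn share -0.002 shift [ 1.72  -1.841  1.362] W 49.9 t 18.0 F [ 0.5 -0.2 -2.4]
```

View pics/o.png

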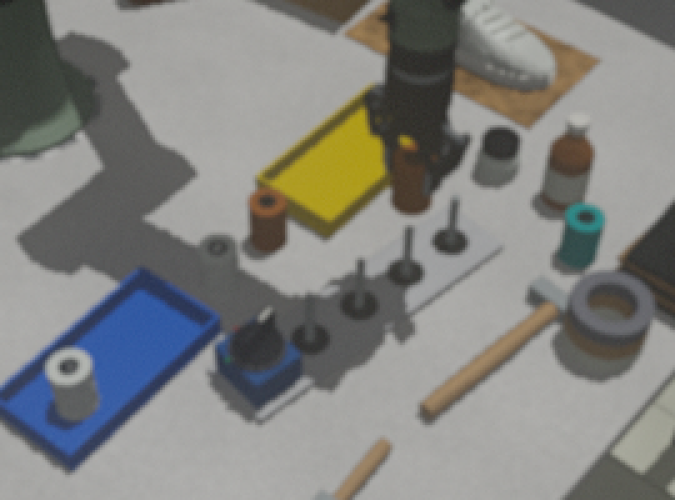

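```bash
python3 -m jog '0.287 -0.307 0 0 0 0 0;0.287 -0.307 0 0 0 0 0;0.287 -0.307 0 0 0 0 0;0.287 -0.307 0 0 0 0 0;0.287 -0.307 0 0 0 0 0;0.287 -0.307 0 0 0 0 0;0 0 0 0 0 0 0;0 0 0 0 0 0 0'
python3 - <<'E'
from h import *
go(435,285,40,90)
E
python3 -m jog '0 0 0.3 0 0 0 0;0 0 0.3 0 0 0 0;0 0 0.3 0 0 0 0;0 0 0.25 0 0 0 0;0 0 0.12 0 0 0 0;0 0 0.06 0 0 0 0;0 0 0 0 0 0 0;0 0 0 0 0 0 0'
python3 - <<'E'
from h import *
go(435,285,40,90)
E
```

```text
time: 19.08
eef_pos: [436.2, 285.7, 174.3]
ee_rot: [0.0, 0.708, 0.706, 0.0]
wrist_force: [0.1, -0.9, -1.7]
width: 50.2
pos [436.2 285.7 174.3] ang 90.2 tilt [ 0.001 -0.   ] | turn share -0.002 shift [-0.006 -0.013  1.343] W 50.2 t 19.1 F [ 0.1 -0.9 -1.7]
time: 20.08
eef_pos: [436.7, 286.1, 42.1]
ee_rot: [0.0, 0.708, 0.706, 0.001]
wrist_force: [0.0, -0.7, -2.3]
width: 49.8
pos [436.7 286.1  42.1] ang 90.2 tilt [0.002 0.001] | turn share -0.002 shift [-0.011 -0.017  0.021] W 49.8 t 20.1 F [ 0.  -0.7 -2.3]
```

```bash
python3 -m jog '0 0 0.03 0 0 0 0;0 0 0 0 0 0 0;0 0 0 0 0 0 0.75;0 0 0 0 0 0 0.75;0 0 0 0 0 0 0.75;0 0 -0.2 0 0 0 0.75;0 0 -0.3 0 0 0 0.8;0 0 -0.4 0 0 0 0.85'
python3 -m jog '0 0 -0.4 0 0 0 0.85;-0.4 -0.4 0 0 0 0 0.85;-0.4 -0.4 0 0 0 0 0.85;-0.1 -0.4 0 0 0 0 0.85;0 0 0 0 0 0 0.85'
python3 - <<'E'
from h import *
a=read_camera("top");cv2.imwrite("pics/p.png",cv2.resize(a[170:290,160:420],None,fx=3,fy=3,interpolation=3))
for nm,lo,hi,roi in(("tan",(5,90,60),(18,255,255),(165,225,310,300)),("whi",(0,0,120),(180,45,255),(285,240,320,275))):
    for c in blobs(a,lo,hi,roi,60):
        (u,v),r=cv2.minEnclosingCircle(c);print(nm,round(u,1),round(v,1),round(r,1),np.round(onz("top",u,v,70)[:2],1))
go(448,50,175,90)
E
```

```text
time: 21.08
eef_pos: [435.1, 285.4, 128.5]
ee_rot: [-0.0, 0.708, 0.706, -0.001]
wrist_force: [-1.0, -0.0, 0.7]
width: 72.7
time: 21.7
eef_pos: [312.6, 195.1, 168.1]
ee_rot: [-0.0, 0.708, 0.706, -0.001]
wrist_force: [0.7, 0.7, -0.0]
width: 72.6
tan 194.5 261.9 8.3 [438.8 289.4]
tan 272.0 259.5 8.3 [448.6  50.7]
whi 302.0 257.0 24.0 [457.2 -41.1]
pos [315.1 196.  168.6] ang 90.2 tilt [0.001 0.   ] | turn share -0.002 shift [-1.46   1.329 -0.063] W 72.9 t 21.8 F [ 0.5  0.2 -0.3]
```

View pics/p.png

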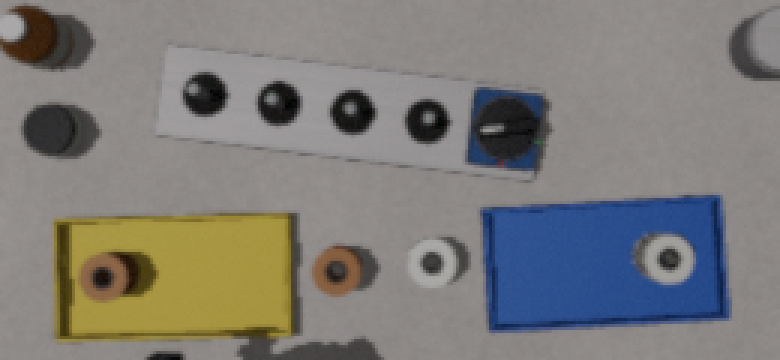

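```bash
python3 -m jog '-0.292 0.266 0 0 0 0 0.85;-0.292 0.266 0 0 0 0 0.85;-0.292 0.266 0 0 0 0 0.85;-0.292 0.266 0 0 0 0 0.85;-0.292 0.266 0 0 0 0 0.85;0 0 0 0 0 0 0.85;0 0 0 0 0 0 0.85'
python3 - <<'E'
from h import *
go(448.5,50.5,34,90)
a=read_camera("scene")
for c in blobs(a,(5,90,40),(18,255,255),(235,165,275,205),40):
    print(cv2.boundingRect(c))
print(proj("scene",(448.5,50.5,70)))
E
```

```text
time: 22.62
eef_pos: [448.4, 49.9, 167.9]
ee_rot: [-0.0, 0.708, 0.706, -0.0]
wrist_force: [0.2, -0.2, 0.1]
width: 72.6
pos [448.4  49.9 167.9] ang 90.2 tilt [-0.001  0.   ] | turn share -0.002 shift [0.006 0.002 1.339] W 72.6 t 22.6 F [ 0.2 -0.2  0.1]
(250, 175, 15, 15)
[257.86535413 179.74741959]
```

```bash
python3 -m jog '0 0 0.3 0 0 0 0.85;0 0 0.3 0 0 0 0.85;0 0 0.3 0 0 0 0.85;0 0 0.25 0 0 0 0.85;0 0 0.12 0 0 0 0.85;0 0 0.07 0 0 0 0.85;0 0 0 0 0 0 0.85'
python3 -m jog '0 0 0 0 0 0 0.3;0 0 0 0 0 0 0.3;0 0 0 0 0 0 0.3;0 0 0 0 0 0 0;0 0 0 0 0 0 0;0 0 -0.1 0 0 0 0;0 0 -0.2 0 0 0 0;0 0 -0.2 0 0 0 0' 60
python3 -m jog '0 0 -0.2 0 0 0 0;0 0 -0.2 0 0 0 0;0 0 0 0 0 0 0'
python3 - <<'E'
from h import *
go(439,168,39,90)
cv2.imwrite("pics/q.png",cv2.resize(read_camera("scene")[100:300,150:420],None,fx=2.5,fy=2.5,interpolation=3))
E
```

```text
time: 23.55
eef_pos: [448.2, 50.0, 34.5]
ee_rot: [0.0, 0.708, 0.706, 0.0]
wrist_force: [-0.5, -0.6, -0.4]
width: 72.7
time: 24.55
eef_pos: [448.2, 49.7, 85.5]
ee_rot: [0.0, 0.708, 0.706, 0.0]
wrist_force: [-0.1, 0.4, -1.1]
width: 49.7
time: 24.92
eef_pos: [449.6, 49.6, 126.1]
ee_rot: [0.002, 0.708, 0.706, 0.001]
wrist_force: [-0.0, 0.1, -0.5]
width: 49.8
pos [449.6  49.6 126.1] ang 90.2 tilt [ 0.004 -0.   ] | turn share -0.002 shift [ 1.184 -0.11   0.87 ] W 49.8 t 24.9 F [-0.   0.1 -0.5]
```

View pics/q.png

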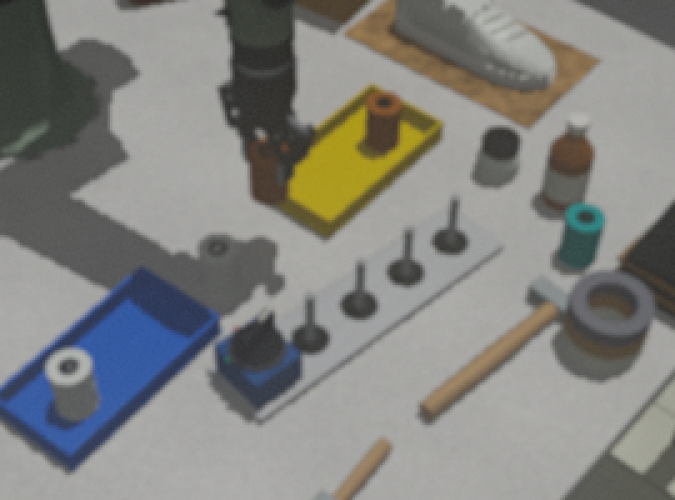

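```bash
python3 -m jog '0.296 -0.027 0 0 0 0 0;0.296 -0.027 0 0 0 0 0;0.296 -0.027 0 0 0 0 0;0.296 -0.027 0 0 0 0 0;0 0 0 0 0 0 0;0 0 0 0 0 0 0'
python3 -m jog '0 0 0.25 0 0 0 0;0 0 0.25 0 0 0 0;0 0 0.2 0 0 0 0;0 0 0.08 0 0 0 0;0 0 0.05 0 0 0 0;0 0 0 0 0 0 0;0 0 0 0 0 0 0'
python3 - <<'E'
from h import *
go(439,168,40,90)
E
```

```text
time: 25.72
eef_pos: [437.2, 167.7, 123.6]
ee_rot: [-0.0, 0.708, 0.706, -0.001]
wrist_force: [-0.2, -0.8, -1.0]
width: 49.6
time: 26.6
eef_pos: [438.3, 168.2, 41.9]
ee_rot: [0.0, 0.708, 0.706, 0.0]
wrist_force: [0.3, 0.5, -1.3]
width: 49.4
pos [438.3 168.2  41.9] ang 90.2 tilt [0.001 0.   ] | turn share -0.002 shift [-0.002  0.007  0.019] W 49.4 t 26.6 F [ 0.3  0.5 -1.3]
```

```bash
python3 -m jog '0 0 0.02 0 0 0 0;0 0 0 0 0 0 0;0 0 0 0 0 0 0.75;0 0 0 0 0 0 0.75;0 0 0 0 0 0 0.75;0 0 -0.2 0 0 0 0.75;0 0 -0.4 0 0 0 0.8;0 0 -0.4 0 0 0 0.85'
python3 -m jog '0 -0.4 -0.2 0 0 0 0.85;0 -0.4 0 0 0 0 0.85;-0.3 -0.3 0 0 0 0 0.85;-0.4 0 0 0 0 0 0.85;0 0 0 0 0 0 0.85'
python3 - <<'E'
from h import *
a=read_camera("top");cv2.imwrite("pics/r.png",cv2.resize(a[170:290,160:420],None,fx=3,fy=3,interpolation=3))
g=cv2.cvtColor(a,cv2.COLOR_BGR2HSV);print(g[258,298],g[258,290],g[246,304])
for c in blobs(a,(0,0,165),(180,60,255),(285,235,322,275),20):
    (u,v),r=cv2.minEnclosingCircle(c);print(round(u,1),round(v,1),round(r,1),np.round(onz("top",u,v,70)[:2],1))
go(449,-48,165,90)
E
```

```text
time: 27.6
eef_pos: [437.3, 168.1, 140.1]
ee_rot: [-0.0, 0.708, 0.706, -0.0]
wrist_force: [-0.2, 0.9, -0.3]
width: 73.1
time: 28.22
eef_pos: [327.2, 97.1, 159.4]
ee_rot: [0.0, 0.71, 0.705, 0.0]
wrist_force: [0.1, -1.0, 0.5]
width: 72.4
[ 20   5 167] [  9  13 141] [  6   9 143]
303.5 257.4 7.5 [456.2 -45.7]
pos [327.6  98.  159.4] ang 90.3 tilt [0.001 0.   ] | turn share -0.004 shift [-1.46   1.214 -0.055] W 72.5 t 28.3 F [-0.8  1.1 -0.8]
```

View pics/r.png

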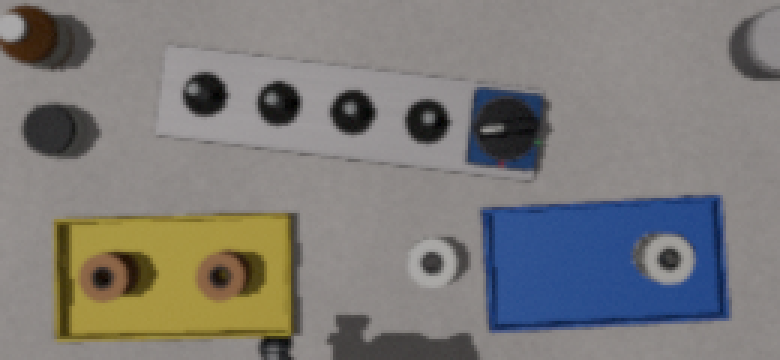

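```bash
python3 -m jog '-0.29 0.257 0 0 0 0 0.85;-0.29 0.257 0 0 0 0 0.85;-0.29 0.257 0 0 0 0 0.85;-0.29 0.257 0 0 0 0 0.85;-0.29 0.257 0 0 0 0 0.85;0 0 0 0 0 0 0.85;0 0 0 0 0 0 0.85'
python3 - <<'E'
from h import *
go(455.5,-47,34,90)
print(onz("top",304,257.7,70),proj("scene",(455.5,-47,70)))
a=read_camera("scene");cv2.imwrite("pics/s.png",cv2.resize(a[150:280,180:340],None,fx=4,fy=4,interpolation=3))
E
```

```text
time: 29.15
eef_pos: [455.0, -45.9, 158.7]
ee_rot: [-0.001, 0.708, 0.706, -0.0]
wrist_force: [0.8, -0.3, 1.5]
width: 72.6
pos [455.  -45.9 158.7] ang 90.1 tilt [-0.002  0.001] | turn share -0.002 shift [-0.013  0.007  1.247] W 72.6 t 29.1 F [ 0.8 -0.3  1.5]
[455.14546162 -47.25863448  70.        ] [237.42550582 197.90215542]
```

View pics/s.png

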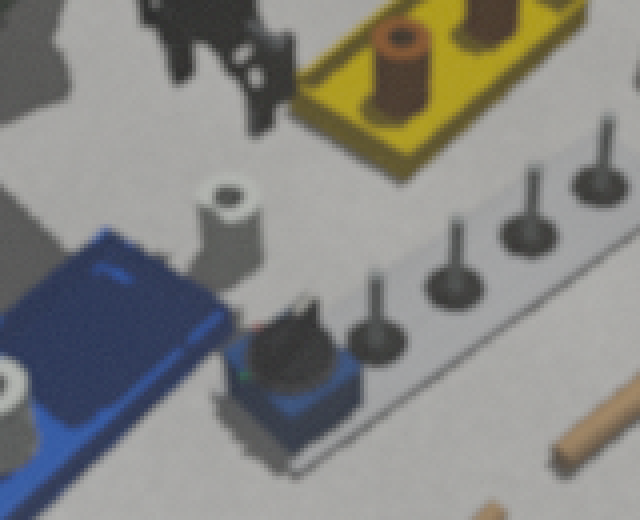

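```bash
python3 -m jog '-0.013 0 0.3 0 0 0 0.85;0 0 0.3 0 0 0 0.85;0 0 0.3 0 0 0 0.85;0 0 0.2 0 0 0 0.85;0 0 0.1 0 0 0 0.85;0 0 0.05 0 0 0 0.85;0 0 0 0 0 0 0.85'
python3 -m jog '0 0 0 0 0 0 0.3;0 0 0 0 0 0 0.3;0 0 0 0 0 0 0.3;0 0 0 0 0 0 0;0 0 0 0 0 0 0;0 0 -0.1 0 0 0 0;0 0 -0.2 0 0 0 0;0 0 -0.2 0 0 0 0' 60
python3 -m jog '0 0 -0.2 0 0 0 0;0 0 -0.2 0 0 0 0;0 0 0 0 0 0 0'
python3 - <<'E'
from h import *
go(452,-168,39,90)
E
```

```text
time: 30.08
eef_pos: [455.7, -48.0, 34.6]
ee_rot: [0.0, 0.708, 0.706, 0.0]
wrist_force: [-0.6, 0.1, -0.2]
width: 72.7
time: 31.08
eef_pos: [455.5, -48.2, 85.4]
ee_rot: [0.0, 0.708, 0.706, 0.0]
wrist_force: [0.4, -0.5, -1.4]
width: 50.1
time: 31.45
eef_pos: [456.9, -48.5, 126.0]
ee_rot: [0.002, 0.708, 0.706, 0.001]
wrist_force: [-0.4, -0.6, -1.2]
width: 49.7
pos [456.9 -48.5 126. ] ang 90.2 tilt [ 0.004 -0.001] | turn share -0.002 shift [-1.194 -0.052  0.871] W 49.7 t 31.4 F [-0.4 -0.6 -1.2]
```

```bash
python3 -m jog '-0.298 -0.012 0 0 0 0 0;-0.298 -0.012 0 0 0 0 0;-0.298 -0.012 0 0 0 0 0;-0.298 -0.012 0 0 0 0 0;0 0 0 0 0 0 0;0 0 0 0 0 0 0'
python3 -m jog '0 0 0.25 0 0 0 0;0 0 0.25 0 0 0 0;0 0 0.2 0 0 0 0;0 0 0.08 0 0 0 0;0 0 0.05 0 0 0 0;0 0 0 0 0 0 0;0 0 0 0 0 0 0'
python3 - <<'E'
from h import *
go(452,-168,40,90)
a=read_camera("scene");cv2.imwrite("pics/t.png",cv2.resize(a[150:300,140:340],None,fx=3,fy=3,interpolation=3))
E
```

```text
time: 32.2
eef_pos: [449.6, -166.8, 123.6]
ee_rot: [-0.001, 0.708, 0.706, -0.0]
wrist_force: [-0.3, -0.4, -1.1]
width: 50.2
time: 33.08
eef_pos: [450.8, -167.5, 41.9]
ee_rot: [0.001, 0.708, 0.706, 0.0]
wrist_force: [-0.2, -0.3, -1.3]
width: 49.8
pos [ 450.8 -167.5   41.9] ang 90.2 tilt [ 0.001 -0.001] | turn share -0.002 shift [-0.005  0.012  0.019] W 49.8 t 33.1 F [-0.2 -0.3 -1.3]
```

View pics/t.png

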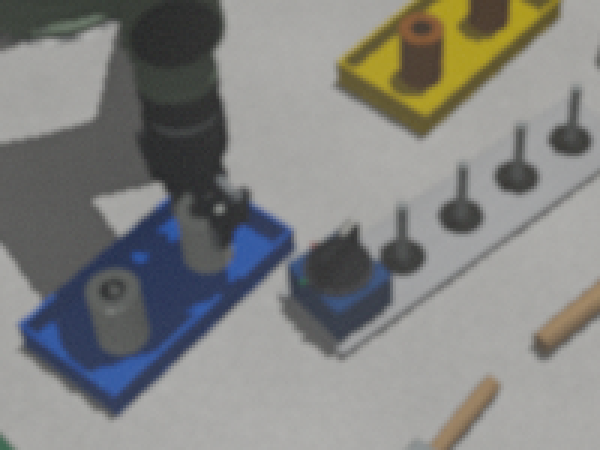

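Release it, rise, then go above the knob at angle 81°.

```bash
python3 -m jog '0 0 0.02 0 0 0 0;0 0 0 0 0 0 0;0 0 0 0 0 0 0.75;0 0 0 0 0 0 0.75;0 0 0 0 0 0 0.75;0 0 -0.2 0 0 0 0.75;0 0 -0.4 0 0 0 0.7;0 0 -0.4 0 0 0 0.6'
python3 -m jog '0 0 -0.4 0 0 -0.1 0.5;0 0 0 0 0 0 0.5;0 0 0 0 0 0 0.5'
python3 - <<'E'
from h import *
go(593.3,-123.5,180,81)
a=read_camera("top");cv2.imwrite("pics/u.png",cv2.resize(a[170:290,160:420],None,fx=3,fy=3,interpolation=3))
E
```

```text
time: 34.12
eef_pos: [449.9, -167.2, 140.0]
ee_rot: [-0.0, 0.708, 0.706, -0.0]
wrist_force: [0.8, 0.0, -0.2]
width: 51.4
time: 34.5
eef_pos: [449.9, -167.2, 178.7]
ee_rot: [-0.0, 0.651, 0.759, -0.0]
wrist_force: [-0.8, -0.2, -0.2]
width: 42.7
pos [ 449.9 -167.2  178.7] ang 81.2 tilt [-0.001  0.   ] | turn share -0.003 shift [ 0.207  1.484 -0.013] W 42.7 t 34.5 F [-0.8 -0.2 -0.2]
```

```bash
python3 -m jog '0.05 0.37 0 0 0 0 0.5;0.05 0.37 0 0 0 0 0.5;0.05 0.37 0 0 0 0 0.5;0.05 0.37 0 0 0 0 0.5;0 0 0 0 0 0 0.5;0 0 0 0 0 0 0.5'
python3 - <<'E'
from h import *
go(593.3,-123.5,81,81)
E
```

```text
time: 35.3
eef_pos: [592.0, -124.6, 177.6]
ee_rot: [-0.002, 0.651, 0.759, -0.001]
wrist_force: [-0.3, 0.4, 0.2]
width: 42.6
pos [ 592.  -124.6  177.6] ang 81.2 tilt [-0.004  0.001] | turn share -0.002 shift [0.008 0.018 0.966] W 42.6 t 35.3 F [-0.3  0.4  0.2]
```

View pics/u.png

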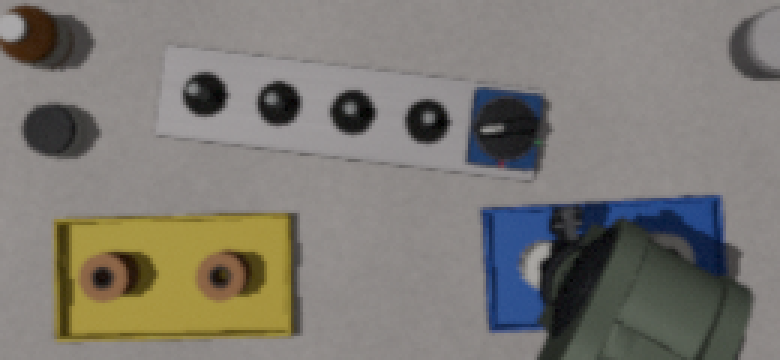

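```bash
python3 -m jog '0.008 0.005 0.25 0 0 0 0.5; 0 0 0.25 0 0 0 0.5; 0 0 0.25 0 0 0 0.5; 0 0 0.14 0 0 0 0.5;0 0 0.07 0 0 0 0.5;0 0 0 0 0 0 0.5'
python3 -c "
from h import *
go(593.3,-123.5,81,81)"
python3 -m jog '0 0 0 0 0 0 0;0 0 0 0 0 0 0;0 0 0 0 0 0 0;0 0 0 0 0 0 0;0 0 0 0 0 0 0' 40
python3 -c "
from h import *
go(593.3,-123.5,81,81)"
```

```text
time: 36.05
eef_pos: [593.6, -124.2, 83.3]
ee_rot: [-0.0, 0.651, 0.759, -0.0]
wrist_force: [0.5, 1.0, 0.4]
width: 42.5
pos [ 593.6 -124.2   83.3] ang 81.2 tilt [-0.  0.] | turn share -0.002 shift [ 0.008 -0.002  0.023] W 42.5 t 36.0 F [0.5 1.  0.4]
time: 36.67
eef_pos: [593.2, -124.5, 84.4]
ee_rot: [0.0, 0.651, 0.759, -0.001]
wrist_force: [-3.6, -2.7, 5.6]
width: 13.2
pos [ 593.2 -124.5   84.4] ang 81.2 tilt [-0.001 -0.001] | turn share -0.002 shift [0.01  0.002 0.034] W 13.2 t 36.7 F [-3.6 -2.7  5.6]
```

```bash
python3 -m jog '0 0 0 0 0 -0.1 0;0 0 0 0 0 -0.1 0;0 0 0 0 0 -0.1 0;0 0 0 0 0 -0.1 0' 
python3 -m jog '0 0 0 0 0 -0.1 0;0 0 0 0 0 -0.1 0;0 0 0 0 0 -0.1 0;0 0 0 0 0 -0.1 0;0 0 0 0 0 -0.035 0;0 0 0 0 0 0 0;0 0 0 0 0 0 0' 
python3 -c "
from h import *
go(593,-123,80,6.45)"
```

```text
time: 37.17
eef_pos: [594.6, -123.7, 84.4]
ee_rot: [0.001, 0.382, 0.924, 0.001]
wrist_force: [0.4, 1.2, 2.4]
width: 13.0
time: 38.05
eef_pos: [595.4, -122.1, 84.4]
ee_rot: [0.002, 0.053, 0.999, 0.002]
wrist_force: [1.2, 5.8, 1.8]
width: 13.0
pos [ 595.4 -122.1   84.4] ang 6.0 tilt [0.003 0.004] | turn share 0.005 shift [ 0.023 -0.011  0.044] W 13.0 t 38.0 F [1.2 5.8 1.8]
```

```bash
python3 -m jog '0 0 0 0 0 0 0.5;0 0 0 0 0 0 0.5;0 0 0 0 0 0 0.5;0 0 -0.2 0 0 0 0.5;0 0 -0.4 0 0 0 0.5;0 0 -0.4 0 0 0 0.5;0 0 -0.4 0 0 0 0.5;0.4 0 0 0 0 0 0.5' 
python3 -m jog '0.5 0 0 0 0 0 0.5;0.5 0 0 0 0 0 0.5;0.5 0 0 0 0 0 0.5;0.5 0.2 0 0 0 0 0.5;0.4 0.3 0 0 0 0 0.5;0 0 0 0 0 0 0.5;0 0 0 0 0 0 0.5;0 0 0 0 0 0 0.5'
python3 - <<'E'
from h import *
go(593.3,-123.5,81,81)
a=read_camera("top");cv2.imwrite("pics/v.png",cv2.resize(a[130:290,160:420],None,fx=3,fy=3,interpolation=3))
a=read_camera("scene");cv2.imwrite("pics/w.png",a)
E
```

```text
time: 39.05
eef_pos: [558.0, -121.4, 227.1]
ee_rot: [0.004, 0.053, 0.999, -0.001]
wrist_force: [-0.3, -0.1, -0.0]
width: 42.8
time: 40.05
eef_pos: [321.8, -45.6, 223.5]
ee_rot: [0.0, 0.053, 0.999, -0.0]
wrist_force: [-0.4, -1.1, -1.0]
width: 42.8
pos [321.8 -45.6 223.5] ang 6.1 tilt [ 0.001 -0.   ] | turn share 0.833 shift [-1.194  2.559  1.428] W 42.8 t 40.0 F [-0.4 -1.1 -1. ]
```

View pics/v.png

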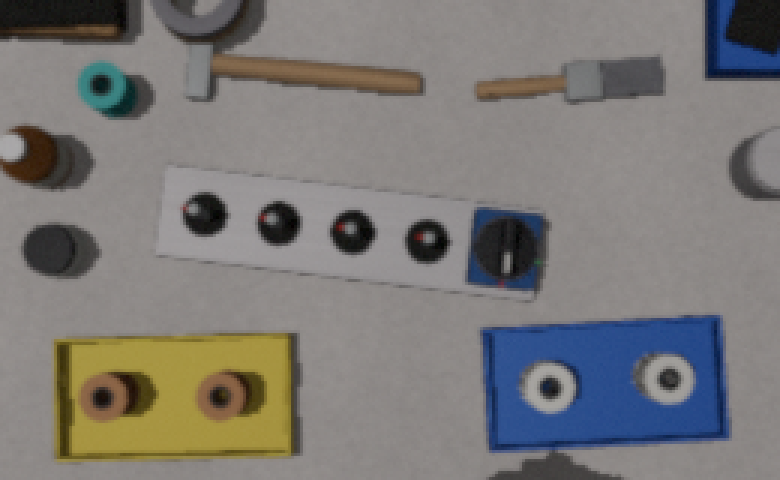

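View pics/w.png

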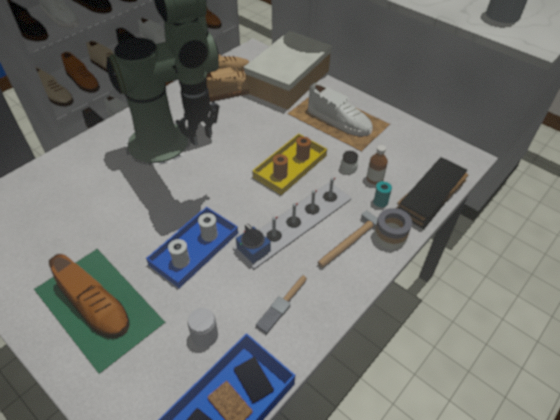

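The pointer faces -x again at crop (507,262), the red catches are out, and all four reels stand in their trays. Nothing else has moved.

```bash
python3 -c "
from station import *
print(close_job())"
```

```text
the job is handed in; nothing more can be done
None
```

I turned the knob to released, put both tan reels in the yellow tray (the tan shoe is on the green mat) and both white reels in the blue tray. I then turned the knob back to locked and handed the job in at about 40 s. Only four reels were present: one tan and one white on the stand, and one of each loose.

The last pictures from both cameras show:
- **Reels:** all four stand upright on the tray floors, and the spindles are empty.
- **Knob:** the pointer is back on the stand's -x side with the red catches out. I judged this from the pictures, as the knob's angle is not reported.
- **Surroundings:** the shoes and other items look unmoved by eye; I did not measure them. The gripper is clear and touches nothing.

No check failed. The grip never slipped, and I saw no loose reel knocked aside.

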